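# Load a ball bearing through the non-return gate of a gauging lane

## Task

Take the sealed ball bearing out of the grey bin, set it flat on the open apron of the gauging lane and push it through the sprung one-way gate, on along the deck, until it sits fully home against the rubber-faced end stop with the yellow plunger pushed in. Feel for the stop and press only gently: do not ram the buffer or force the gate or the lane. Then lift clear so that the gate springs shut behind the bearing, and leave the other parts and the things on the bench as they are.

Things in the scene. Friction and masses are not known exactly. Their poses are not given: they have to be found in the camera images.
- bearing_mid (a point): Sealed ball bearing, a solid disc 56 mm across and 24 mm tall: bright steel outer ring, black seals and a black dust plug in its bore; 0.2 to 0.4 kg, lying flat on the bin floor (5 mm thick). The point is on its axis, half-way up (12 mm above its underside); z is its axis.
- lane: Gauging lane fixed to the bench. Origin on the bench surface under the gate, on the lane's centre line; x is the feed direction, y to its left, z up. Flat steel deck, its top 30 mm above the bench, from x = -160 to +170 mm. First the open apron, then the roofed channel with the orange gate at its mouth, then the end stop. Nothing on it rises more than 45 mm above the deck.
- apron (a point): On the deck, middle of the open apron, at lane x = -85 mm, y = 0; axes as the lane's. The apron runs from x = -150 to -20 mm between 12 mm tall guides that narrow from about 90 to 60 mm apart towards the gate. Free from above.
- channel (a point): On the deck in the channel, at lane x = 60 mm, y = 0; axes as the lane's. The channel is 60 mm wide from x = -20 mm on. Sliding the bearing takes 2 to 5 N, up to 10 N while it opens the gate. From x = -20 to 115 mm two dark keeper strips, undersides 28 and tops 32 mm above the deck, roof its edges and leave a 42 mm slot along the middle: too narrow for the bearing, open for a closed gripper's fingers to follow the bearing from above.
- gate_pin (a point): Upright hinge pin of the gate, at lane x = 0, y = -33.5 mm, 14 mm above the deck. The orange leaf is 36 mm long, 4 mm thick, and stands 4 to 24 mm above the deck; a pocket in the right rail takes it when folded.
- gate (a joint): Gate leaf's angle, rad: 0 shut, straight across the channel, tip 2.5 mm past the centre line; grows as it swings in the feed direction, about 1.5 folded. A light spring (about 0.5 to 1.8 N at the tip) shuts it; it cannot swing the other way. The bearing is clear of it when the bearing's centre is past lane x = 56 mm; it may rest against fingers that followed the bearing, and wedge if they are drawn back; lifted straight up they let it shut.
- stop_buffer (a joint): How far the end stop's rubber buffer is squeezed, m: 0 free, about 4.5 N per mm, bottoms at 0.008; over 0.0045 (20 N) is ramming. The stop is screw-set for each job and its place is not measured: the free rubber face (47 mm wide, 22 mm tall) lies at some lane x between 88 and 112 mm, so a bearing touching it has its centre at 60 to 84 mm.
- plunger (a joint): Yellow part-present plunger in the middle of the stop's face, 8 mm across, 12 mm above the deck, m: 0 standing out, 0.005 pushed in flush with the face, as when a bearing touches the face. Its spring is light (under 0.7 N): the bearing stays by its own friction.
- bin: Grey plastic bin, 210 x 300 x 55 mm, walls and floor 5 mm, fixed; origin under its centre, x along the short side. Small screws lie along its long edges.
- rubber_bush: Black rubber bush, 54 mm across, 26 mm tall, in the bin; origin at the centre of its underside. Leave it.
- ring_nut: Flat brass ring nut, 58 mm across, 10 mm tall, in the bin; origin at the centre of its underside. Leave it.
- bolt_long: Bright flanged bolt standing on its head in the bin, 23 mm across, 43 mm tall; origin under the head. Leave it.
- bolt_short: Dark flanged bolt standing on its head in the bin, 23 mm across, 31 mm tall; origin under the head. Leave it.
- wrench: Wrench lying on the bench, 190 mm; origin under its middle. Leave it.
- grease_tin: Tin, 72 mm across, 75 mm tall, on the bench; origin under its centre. Leave it.
- spray_bottle: Bottle with red cap, 60 mm across, 170 mm tall, on the bench; origin under its centre. Leave it.
- hub: Dark wheel hub with five studs, 84 mm across, 40 mm tall, on the bench; origin under its centre. Leave it.
- bearing: The same bearing as a whole; origin at the centre of its underside.
There are look-alikes about, which are no part of the job. What is shaped like the bearing but pink is not meant.

How it is judged:
By the outcome, as a careful person would: the job done as asked, in the order asked, and still so for the second after the job is handed in, with the robot touching nothing.
It also fails if it takes over 56 s, if anything falls off the work surface, if the arm or the gripper's body presses on something with over 40 N, if the wrist force passes 120 N, or if a joint passes its speed limit or range.

## Robot

A 6-joint arm with a two-finger parallel gripper is mounted at the origin on the work surface. World frame = base frame: x ahead of the robot, y to its left, z up, the work surface at z = 0. Lengths are in m, angles in rad, forces in N, time in s.
With the tool pointing down it reaches from about 0.375 to 0.9 m from the base axis. Payload 3.1 kg.
Tool frame: the origin (TCP) lies midway between the tips of the shut fingers; the grasp point (between the pads) lies 19 mm behind it; z points along the fingers, y is the line along which they close (so a half turn about z gives the same grasp; the last joint's range is limited). The gripper opens to 85 mm and grips with 20 to 120 N. Pads are 22 mm wide; open, the fingers measure 114 mm over their backs; the gripper's body (76 mm by 85 mm) begins 54 mm behind the grasp point. The pads swing forward as they close: fully open they stand 13 mm farther back than shut.
Start: joints at [-1.304, 0.527, 1.433, -0, 1.181, -0.178], TCP at [0.269, -0.564, 0.231] pointing down, gripper open.
Joint ranges: [-3.08, 3.08], [-0.75, 2.2], [0.22, 2.44], [-1.43, 4.57], [0, 2.65], [-2.85, 2.85]. Speed limits (rad/s): [2.79, 2.79, 3.14, 3.14, 3.14, 3.14].

## Interface

Orientations are given as a unit quaternion [x, y, z, w].
In Python, from station import manip gives the robot as it stands.
- The arm moves only by the tool step_arm, never from a script. Its argument "targets" is text: rows parted by semicolons, each of 4 numbers parted by spaces: the shift along the tool's x, y, z in mm, then the turn about the tool's z in degrees. A call has 1 to 12 rows; each row is the pose to reach, as a shift and turn from the pose commanded when the call began, along the tool's axes at that moment; what a row does not reach only later rows make up. A row lasts 1/10 s, in which the tool goes at most 50 mm and 8.59 degrees, less where a joint would pass 70% of its speed; a pose out of reach is approached as far as the arm can. A call with a gripper value outside its range is refused whole. "gripper" is the closure, from 0 (fully open) to 1 (shut), set as the call begins (left out, the last holds). The fingers move at their own pace and stop on an object; "squeeze" is the grip in N (left out, the last holds). Time passes only in rows, so rows that repeat a pose let the fingers close. It gives the time, the measured TCP pose, the force, the opening and the grip force at its end, in the units of the state.
- manip.sense(): the state, without advancing time (a new reading comes with each control period).
- manip.snapshot(name): name is "side" or "top"; returns the picture (420x560x3 uint8, red, green, blue); there is no depth.
- manip.get_calibration(name): a dict with "fov_y" (degrees; the focal length in pixels is half the picture's height over the tangent of half this angle, whatever the lens; pixels are square), "cx", "cy" (the principal point, pixels), "k1" (the pictures are not rectified: a ray, as slopes to the right and down, at radius r is drawn at 1 + k1 r^2 times it, then the intrinsics apply), "extrinsics" (4x4, takes a point from camera to world coordinates). Camera axes: x right, y down, z forward; pixel columns grow to the right and rows downward; lengths in m; the calibration is good to about 2 mm. A picture is of the moment at which its call begins. get_calibration takes no time and is no camera call.
- manip.sign_off(): hands the job in; it is judged then, once.
Trained networks look in the newest picture that a camera, given by its name, has taken for a name from the list of things; names that differ only in an ending like _2 or _b are one class to them, and where a whole thing is asked for, a point or a joint stands for the part that bears it (a point fixed in the world has none). Each returns a list of dicts, best first, with "p" (0 to 1); they miss things now and then, are a little off and sometimes report something else, mostly with a low value. They report only what shows in the picture. A call takes as long as a camera call. They do not tell look-alikes from the thing itself.
- manip.recognise(camera, query): "position" ([column, row] in pixels, amid what is visible of it).
- manip.masks_of(camera, query): "pixels" (420x560 bool, what is visible of it) and "position" ([column, row] in pixels, amid what is visible of it).
- manip.mark_of(camera, query): "position" ([column, row] in pixels: a listed point, or the origin of a listed thing).
The state is a dict: "t": time; "q": joint angles; "qd": joint speeds; "tau": joint torques, N m; "tcp_pos": TCP position; "tool_rot": TCP orientation; "force": force on the tool from outside, world axes, zero at the start; "ft_torque": the same for the moment, N m; "finger_gap": opening from 0.0 (shut) to 1.0 (fully open); "gripper_force": force on a finger pad.
Only numpy, scipy, OpenCV 4.12 (cv2) and the standard library are available. Lean on these libraries where they do the work, as an engineer would, in place of code of your own. Each camera call takes 0.05 s, during which the arm holds its last target. There are 200 camera calls.

## Working session

There is one attempt and no reset: what is moved stays moved. The work goes in short steps, Python scripts to look and compute and a tool call to move; the robot and the scene stay as the last step left them, time stands still between calls to the robot, and variables do not carry over. Pictures are saved under pics/ and viewed, at most 10 in all, crops included, and the job is handed in when it is done.

Besides the shell and the picture viewer there is one more tool, called after "Request:" in YAML: its name, and indented under it one key for each argument. step_arm: Moves the arm, as the interface text tells. Its arguments: {"type":"object","properties":{"targets":{"type":"string"},"gripper":{"type":"number"},"squeeze":{"type":"number"}},"required":["targets"]}

```bash
mkdir -p pics
cat > h.py <<'E'
import numpy as np, cv2
from station import manip
from scipy.spatial.transform import Rotation as R
def cal(n):
    c=manip.get_calibration(n); f=210/np.tan(np.radians(c["fov_y"])/2)
    K=np.array([[f,0,c["cx"]],[0,f,c["cy"]],[0,0,1]]); return K,np.array([c["k1"],0,0,0,0.]),np.array(c["extrinsics"])
def at_z(n,px,z):
    K,d,T=cal(n); u=cv2.undistortPoints(np.array([[px]],float),K,d)[0,0]
    r=T[:3,:3]@np.array([u[0],u[1],1]); o=T[:3,3]; return o+r*(z-o[2])/r[2]
def proj(n,P):
    K,d,T=cal(n); W=np.linalg.inv(T); return cv2.projectPoints(np.array(P,float).reshape(-1,3),cv2.Rodrigues(W[:3,:3])[0],W[:3,3],K,d)[0].reshape(-1,2)
def save(n,f): 
    im=manip.snapshot(n); cv2.imwrite("pics/"+f,im[:,:,::-1]); return im
def to_tool(dp):
    return R.from_quat(manip.sense()["tool_rot"]).inv().apply(dp)*1000
E
python3 - <<'E'
from h import *
np.set_printoptions(precision=4,suppress=True)
ims=[save(n,n+"0.png") for n in("top","side")]
for n in("top","side"):
    print(n,cal(n)[2].tolist(),cal(n)[0][0,0])
    for q,z in(("bearing_mid",.017),("lane",0),("apron",.03),("channel",.03),("gate_pin",.044),("bin",0),("rubber_bush",.005),("ring_nut",.005),("bolt_long",.005),("bolt_short",.005)):
        for m in manip.mark_of(n,q)[:3]:
            print(q,round(m["p"],2),np.round(m["position"]),at_z(n,m["position"],z))
s=manip.sense();print(s["t"],s["tcp_pos"],R.from_quat(s["tool_rot"]).as_matrix(),s["force"])
E
```

```text
top [[0.016225726697257005, -0.976867761229009, 0.2132278191619693, 0.32196365474513294], [-0.9998565923660494, -0.014817906564706251, 0.008199045504887986, 0.005484377716180788], [-0.00484979332523657, -0.21333027613647157, -0.9769681022368332, 1.2207913811472626], [0.0, 0.0, 0.0, 1.0]] 469.24283381913256
bearing_mid 0.74 [353. 302.] [ 0.3636 -0.1713  0.017 ]
bearing_mid 0.73 [399. 306.] [ 0.3548 -0.2888  0.017 ]
bearing_mid 0.67 [386. 239.] [ 0.5256 -0.2612  0.017 ]
lane 0.84 [224. 228.] [0.5527 0.1659 0.    ]
apron 0.66 [218. 258.] [0.4678 0.1746 0.03  ]
channel 0.93 [225. 201.] [0.6185 0.1607 0.03  ]
gate_pin 0.83 [231. 224.] [0.5546 0.1413 0.044 ]
bin 0.78 [348. 236.] [ 0.5359 -0.1621  0.    ]
bin 0.44 [317. 230.] [ 0.5487 -0.0822  0.    ]
rubber_bush 0.62 [350. 236.] [ 0.5346 -0.1683  0.005 ]
rubber_bush 0.19 [234. 224.] [0.5616 0.138  0.005 ]
ring_nut 0.6 [350. 238.] [ 0.528  -0.1676  0.005 ]
ring_nut 0.54 [319. 232.] [ 0.5436 -0.0858  0.005 ]
ring_nut 0.36 [299. 147.] [ 0.7805 -0.0314  0.005 ]
bolt_long 0.67 [372. 264.] [ 0.4626 -0.2255  0.005 ]
bolt_long 0.55 [328. 206.] [ 0
[... 530 characters left out ...]
2  0.017 ]
lane 0.96 [250. 206.] [0.5577 0.1771 0.    ]
apron 0.63 [253. 208.] [0.5312 0.1204 0.03  ]
channel 0.59 [268. 195.] [0.6038 0.1561 0.03  ]
channel 0.17 [312. 297.] [ 0.4427 -0.2411  0.03  ]
gate_pin 0.76 [254. 203.] [0.5378 0.123  0.044 ]
gate_pin 0.62 [345. 297.] [ 0.4862 -0.2929  0.044 ]
bin 0.59 [325. 276.] [ 0.5331 -0.1768  0.    ]
rubber_bush 0.68 [318. 274.] [ 0.5214 -0.1667  0.005 ]
ring_nut 0.79 [304. 250.] [ 0.5492 -0.0794  0.005 ]
bolt_long 0.44 [337. 250.] [ 0.6148 -0.1247  0.005 ]
bolt_short 0.59 [309. 299.] [ 0.4519 -0.222   0.005 ]
1.1 [ 0.2689 -0.5641  0.2313] [[ 0.9027  0.4303  0.    ]
 [ 0.4303 -0.9027  0.    ]
 [ 0.     -0.     -1.    ]] [-1.0715 -0.1802  0.0397]
```

View pics/top0.png

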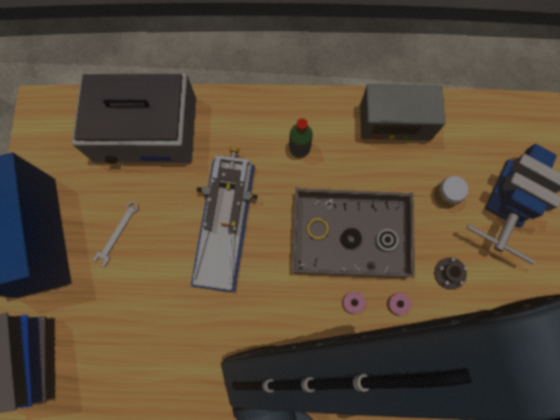

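View pics/side0.png

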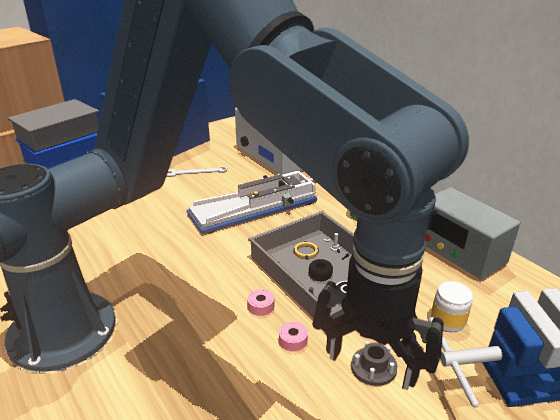

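The top view shows the true bearing in the bin near (387,239). The rings at (354,302) and (400,304) are the pink look-alikes. The lane's feed axis runs from (213,288) up to (238,158). I'll overlay the estimated lane on a zoomed crop to check it.

```bash
cat > ov.py <<'E'
from h import *
def L2W(L,P):
    x,y,a=L; P=np.array(P,float); c,s=np.cos(a),np.sin(a)
    return np.c_[x+c*P[:,0]-s*P[:,1], y+s*P[:,0]+c*P[:,1], P[:,2]]
E
python3 - <<'E'
from ov import *
import sys
im=cv2.imread("pics/top0.png")
g=np.array([.5527,.1659]);c=at_z("top",[225,201],.03)[:2];a=np.array([.4678,.1746]);
L=(0.5535,.1660,np.arctan2(*(c-a)[::-1])); print(L)
o=im[140:300,170:275]; 
B=im[180:285,285:425]
def up(i,k):return cv2.resize(i,None,fx=k,fy=k,interpolation=cv2.INTER_CUBIC)
k=3.7; A=up(o,k); B=up(B,2.9)
def line(pts,col):
    p=((proj("top",L2W(L,pts))-[170,140]+.5)*k).astype(int); cv2.polylines(A,[p.reshape(-1,1,2)],False,col,1)
D=.03
line([(-.16,-.02,D),(-.16,.02,D)],(0,0,255)); line([(.17,-.02,D),(.17,.02,D)],(0,0,255))
line([(-.16,0,D),(.17,0,D)],(0,255,0))
for s in(1,-1): line([(-.02,s*.021,D+.032),(.115,s*.021,D+.032)],(255,0,255))
line([(0,-.0335,D+.024),(0,.0025,D+.024)],(255,255,0))
p=((proj("top",[[.5256,-.2612,.017]])[0]-[285,180]+.5)*2.9).astype(int); cv2.circle(B,tuple(p),2,(0,0,255),-1)
out=np.zeros((600,800,3),np.uint8); out[:A.shape[0],:A.shape[1]]=A[:600]; out[:B.shape[0],394:394+B.shape[1]]=B[:,:406]
cv2.imwrite("pics/ov1.png",out)
E
```

```text
(0.5535, 0.166, np.float64(-0.08516781447824938))
```

View pics/ov1.png

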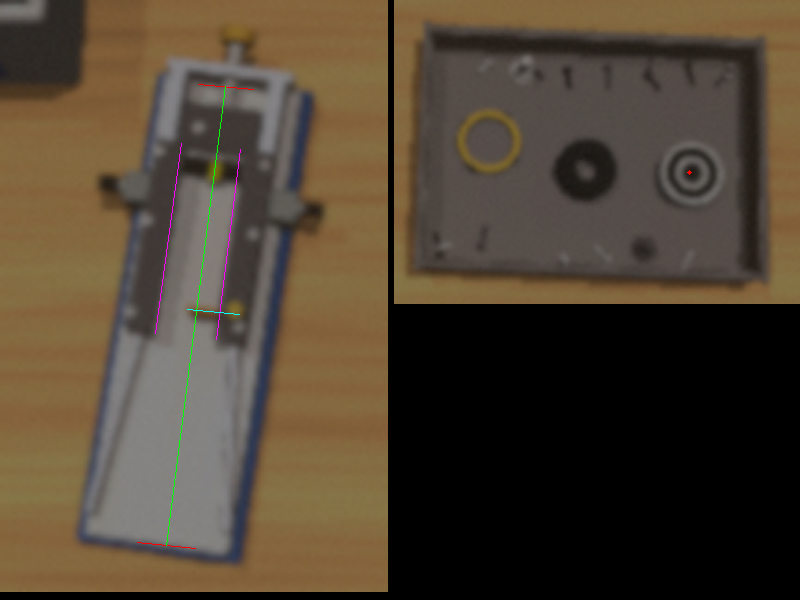

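The overlay fits within about 2 mm, but the true axis looks slightly more tilted. The bearing mark is centred. I'll refine the lane yaw from the lane's blue side edges and the keeper edges.

Run:
```python
from ov import *
k=3.7
def w(p,z):return at_z("top",np.array(p)/k-.5+[170,140],z)[:2]
def d(a,b,z):
    A,B=w(a,z),w(b,z);v=B-A;return A.round(4),B.round(4),np.arctan2(v[1],v[0]).round(4)
print("blueL",d((80,540),(158,75),.01));print("blueR",d((240,560),(312,95),.01))
print("kL in",d((158,335),(186,165),.062),"kR in",d((217,340),(246,165),.062))
print("kL out",d((125,320),(152,165),.062),"kR out",d((245,345),(271,155),.062))
print("front",(w((92,540),.03)+w((230,552),.03))/2, "rear",w((232,62),.03))
for n in("top",):
  for q in("lane","channel","apron","gate_pin","bearing","bearing_mid"):
    r=[]
    for i in range(1):
        for m in manip.mark_of(n,q)[:3]: r.append(np.round(at_z(n,m["position"],{"lane":0,"gate_pin":.044,"bearing":.005,"bearing_mid":.017}.get(q,.03))[:2],4))
    print(q,r)
  for q in ("bearing_mid",):
    for m in manip.masks_of(n,q)[:4]:
        ys,xs=np.nonzero(m["pixels"]);print(m["p"],xs.min(),xs.max(),ys.min(),ys.max(),at_z(n,[xs.mean(),ys.mean()],.025))
print(manip.sense()["t"])
```

```text
blueL (array([0.398 , 0.2429]), array([0.7381, 0.2043]), np.float64(-0.1129))
blueR (array([0.3864, 0.1308]), array([0.7241, 0.0904]), np.float64(-0.1191))
kL in (array([0.5343, 0.1868]), array([0.6546, 0.173 ]), np.float64(-0.1141)) kR in (array([0.5315, 0.1464]), array([0.6552, 0.1312]), np.float64(-0.1222))
kL out (array([0.5443, 0.2099]), array([0.6543, 0.1967]), np.float64(-0.119)) kR out (array([0.5283, 0.1272]), array([0.6626, 0.114 ]), np.float64(-0.0976))
front [0.39378594 0.18323611] rear [0.741754   0.14776115]
lane [array([0.5527, 0.1659])]
channel [array([0.6185, 0.1607])]
apron [array([0.4678, 0.1746])]
gate_pin [array([0.5546, 0.1413])]
bearing [array([ 0.5218, -0.2597]), array([ 0.3635, -0.1733]), array([ 0.3547, -0.2917])]
bearing_mid [array([ 0.3636, -0.1713]), array([ 0.3548, -0.2888]), array([ 0.5256, -0.2612])]
0.76 344 365 292 312 [ 0.36205281 -0.17341229  0.025     ]
0.64 376 397 229 251 [ 0.52087446 -0.25927751  0.025     ]
0.6 387 410 294 314 [ 0.35887376 -0.28688253  0.025     ]
1.45
```

Request:
step_arm:
  targets: "0 0 0 -8.5; 0 0 0 -17; 0 0 0 -25; 0 0 0 -34; 0 0 0 -42; 0 0 0 -50; 0 0 0 -58"
  gripper: 0
  squeeze: 40

```text
t: 2.15
tcp_pos: [0.2689, -0.5642, 0.2313]
tool_rot: [0.744, 0.668, 0.0, -0.0]
force: [-0.1, 0.4, -0.1]
finger_gap: 1.003
gripper_force: 0.0
```

Request:
step_arm:
  targets: "30 20 0 0; 60 40 0 0; 95 63 0 0; 130 87 0 0; 165 110 0 0; 200 133 10 0.5; 235 157 30 0.5; 270 180 50 0.5; 300 200 70 0.5; 330 220 80 0.5; 330 220 80 0.5; 330 220 80 0.5"

```text
t: 3.35
tcp_pos: [0.5253, -0.2606, 0.151]
tool_rot: [0.748, 0.663, -0.0, -0.0]
force: [-0.0, -0.4, -0.2]
finger_gap: 1.002
gripper_force: 0.0
```

Run:
```python
from ov import *
s=manip.sense();print(s["t"],s["tcp_pos"],R.from_quat(s["tool_rot"]).as_matrix().round(3).tolist())
im=save("side","s1.png")
i2=save("top","t1.png")
for n in("side","top"):
  for q,z in(("bearing_mid",.017),("bearing",.005)):
    for m in manip.mark_of(n,q)[:3]: print(n,q,round(m["p"],2),np.round(m["position"]),at_z(n,m["position"],z).round(4))
a=cv2.resize(im[220:380,230:430,::-1],None,fx=3,fy=3)
b=cv2.resize(i2[190:290,340:425,::-1],None,fx=2.35,fy=2.35)
o=np.zeros((480,800,3),np.uint8);o[:,:600]=a;o[:b.shape[0],600:600+b.shape[1]]=b;cv2.imwrite("pics/c1.png",o)
```

```text
3.35 [ 0.52532696 -0.26057292  0.15103251] [[0.12, 0.993, -0.001], [0.993, -0.12, -0.0], [-0.0, -0.001, -1.0]]
side bearing_mid 0.87 [296. 338.] [ 0.3571 -0.3026  0.017 ]
side bearing_mid 0.71 [346. 297.] [ 0.5117 -0.2717  0.017 ]
side bearing_mid 0.66 [265. 302.] [ 0.3644 -0.1857  0.017 ]
side bearing 0.89 [344. 298.] [ 0.5133 -0.2634  0.005 ]
side bearing 0.69 [261. 303.] [ 0.3624 -0.1731  0.005 ]
```

View pics/c1.png

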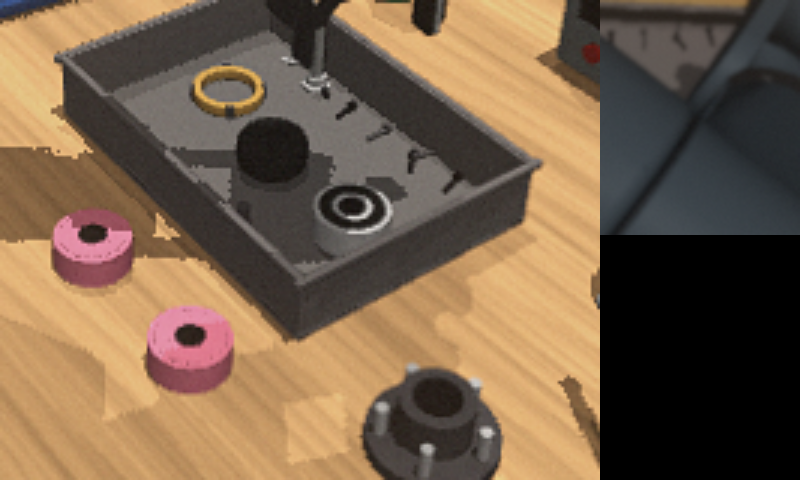

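The side crop shows the bearing's top-face centre at crop (352,207), about pixel (347,288.7). The fingers are above it and the grip sides are free. I'll compute its position at the top height.

Run:
```python
from ov import *
p=at_z("side",[352.5/3+230-.5,208/3+220-.5],.029); print(p)
# wireframe consistency: hypothesised centre in both cams
for c in ([.523,-.260],[p[0],p[1]]): print(proj("side",[c+[.029]] if isinstance(c,list) else c), proj("top",[c+[.029]]))
im=cv2.imread("pics/top0.png")[225:255,370:402];g=cv2.resize(im,None,fx=8,fy=8,interpolation=cv2.INTER_CUBIC)
cv2.imwrite("pics/b.png",g)
```

```text
[ 0.51952896 -0.26398052  0.029     ]
[[346.96456243 287.18468342]] [[386.97825443 239.24269675]]
[[347.         288.83333333]] [[388.54999301 240.59154732]]
```

View pics/b.png

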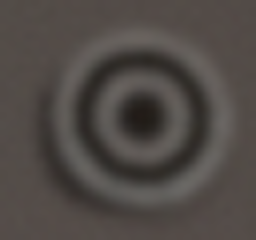

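The zoomed top view puts the bearing centre at (387.4,239.1), which gives about (0.523,-0.261). The side view agrees within 3 mm, so I'll descend and grip.

Request:
step_arm:
  targets: "-2 -4 20 0; -2 -4 45 0; -2 -4 70 0; -2 -4 95 0; -2 -4 115 0; -2 -4 130 0; -2 -4 140 0; -2 -4 146 0; -2 -4 146 0; -2 -4 146 0"

```text
t: 4.65
tcp_pos: [0.5212, -0.2631, 0.0059]
tool_rot: [0.749, 0.663, 0.0, 0.001]
force: [-0.3, -0.1, 0.8]
finger_gap: 1.002
gripper_force: 0.0
```

Request:
step_arm:
  targets: "0 0 0 0; 0 0 0 0; 0 0 0 0; 0 0 0 0; 0 0 0 0; 0 0 0 0; 0 0 0 0; 0 0 0 0"
  gripper: 1
  squeeze: 40

```text
t: 5.45
tcp_pos: [0.5217, -0.2632, 0.0065]
tool_rot: [0.749, 0.662, 0.0, 0.001]
force: [1.0, 0.1, 5.3]
finger_gap: 0.646
gripper_force: 42.0
```

Request:
step_arm:
  targets: "0 0 -15 0; 0 0 -45 0; 0 0 -85 0; 0 0 -120 0; 0 0 -130 0; 0 0 -130 0"

```text
t: 6.05
tcp_pos: [0.5213, -0.2632, 0.1371]
tool_rot: [0.749, 0.663, 0.0, 0.002]
force: [0.4, 0.3, -3.1]
finger_gap: 0.637
gripper_force: 43.3
```

Request:
step_arm:
  targets: "25 -6 0 0; 65 -16 0 0; 105 -26 0 0; 147 -37 0 0; 190 -47 0 0; 233 -58 0 0; 276 -69 0 0; 320 -80 0 0; 360 -90 0 0; 395 -98 0 0; 418 -104 0 0; 428 -107 0 0"

```text
t: 7.25
tcp_pos: [0.4646, 0.1769, 0.1335]
tool_rot: [0.748, 0.664, -0.002, -0.001]
force: [-0.4, 0.2, -2.4]
finger_gap: 0.637
gripper_force: 43.2
```

Run:
```python
from ov import *
im=save("side","s2.png"); s=manip.sense();p=s["tcp_pos"];print(s["t"],p,s["tool_rot"],s["finger_gap"],s["gripper_force"],s["force"])
M=R.from_quat(s["tool_rot"]).as_matrix();print(M.round(3).tolist())
print(to_tool(np.array([.4686,.1753,.0315])-p))
for q in("lane","channel","gate_pin","apron"):
    for m in manip.mark_of("side",q)[:1]: print(q,m["p"],at_z("side",m["position"],{"lane":0,"gate_pin":.044}.get(q,.03)))
L=(.553,.1655,-.116);k=4
A=cv2.resize(im[100:250,150:350,::-1],None,fx=k,fy=k,interpolation=cv2.INTER_CUBIC)
def line(pts,col):
    q=((proj("side",L2W(L,pts))-[150,100]+.5)*k).astype(int); cv2.polylines(A,[q.reshape(-1,1,2)],False,col,1)
D=.03
line([(-.16,-.045,D),(-.16,.045,D)],(0,0,255)); line([(-.16,0,D),(.1,0,D)],(0,255,0))
for t in(1,-1): line([(-.02,t*.021,D+.032),(.115,t*.021,D+.032)],(255,0,255))
line([(0,-.0335,D+.024),(0,.0025,D+.024)],(255,255,0))
cv2.imwrite("pics/c2.png",A)
```

```text
7.3 [0.46469332 0.17717094 0.13371542] [ 0.74816043  0.66351474 -0.00149889 -0.00138755] 0.6407764014347435 43.24233412742615 [ 0.37485988 -0.29744365 -2.40632382]
[[0.119, 0.993, -0.004], [0.993, -0.119, 0.0], [-0.0, -0.004, -1.0]]
[ -1.34968127   4.51775135 102.19844835]
lane 0.58 [0.55151184 0.15319033 0.        ]
channel 0.74 [0.60553688 0.15083031 0.03      ]
gate_pin 0.84 [0.55064894 0.12138832 0.044     ]
apron 0.86 [0.46812139 0.17376641 0.03      ]
```

View pics/c2.png

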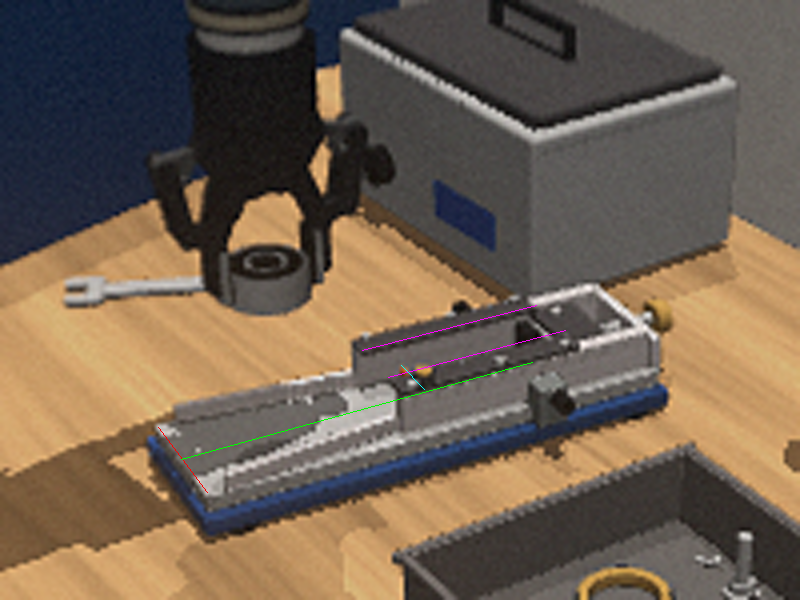

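The overlay agrees with the side view: slot lines, gate at (412,375) and apron edge all match within 2–3 mm. The bearing hangs level over the apron, so I'll lower it.

Request:
step_arm:
  targets: "-1 4 20 0; -1 4 45 0; -1 4 65 0; -1 4 80 0; -1 4 90 0; -1 4 95 0; -1 4 98 0; -1 4 98 0; -1 4 98 0"

```text
t: 8.4
tcp_pos: [0.4711, 0.1737, 0.0378]
tool_rot: [0.749, 0.663, 0.0, 0.0]
force: [0.3, 1.1, -1.5]
finger_gap: 0.642
gripper_force: 43.2
```

Request:
step_arm:
  targets: "0 0 1 0; 0 0 2 0; 0 0 2 0"

```text
t: 8.7
tcp_pos: [0.4707, 0.1737, 0.0355]
tool_rot: [0.749, 0.663, 0.0, 0.0]
force: [0.1, -0.4, -2.3]
finger_gap: 0.64
gripper_force: 43.2
```

Request:
step_arm:
  targets: "0 0 1 0; 0 0 2 0; 0 0 3 0; 0 0 3 0"

```text
t: 9.1
tcp_pos: [0.4706, 0.1736, 0.0321]
tool_rot: [0.749, 0.663, -0.0, -0.0]
force: [0.3, 0.2, -2.0]
finger_gap: 0.641
gripper_force: 43.2
```

Request:
step_arm:
  targets: "0 0 1 0; 0 0 1 0; 0 0 2 0; 0 0 2 0"

```text
t: 9.5
tcp_pos: [0.4707, 0.1737, 0.0315]
tool_rot: [0.749, 0.663, 0.0, 0.0]
force: [-2.1, -0.5, 10.0]
finger_gap: 0.642
gripper_force: 44.4
```

Request:
step_arm:
  targets: "0 0 -1 0; 0 0 -1 0; 0 0 -1 0; 0 0 -1 0; 0 0 -1 0; 0 0 -1 0"
  gripper: 0.05

```text
t: 10.1
tcp_pos: [0.4706, 0.1736, 0.0312]
tool_rot: [0.749, 0.663, -0.0, -0.0]
force: [1.0, -0.8, 0.2]
finger_gap: 0.953
gripper_force: 0.0
```

Request:
step_arm:
  targets: "0 0 -15 0; 0 0 -40 0; 0 0 -65 0; 0 0 -75 0; 0 0 -75 0"

```text
t: 10.6
tcp_pos: [0.4716, 0.1738, 0.1075]
tool_rot: [0.749, 0.663, 0.001, 0.001]
force: [0.3, 0.8, 0.2]
finger_gap: 0.948
gripper_force: 0.0
```

Request:
step_arm:
  targets: "0 -20 0 0; 0 -40 0 0; 0 -55 0 0; 0 -55 0 0; 0 -55 0 0; 0 -55 0 0; 0 -55 0 0"
  gripper: 1

```text
t: 11.3
tcp_pos: [0.4173, 0.1803, 0.1062]
tool_rot: [0.749, 0.662, 0.0, 0.0]
force: [-0.7, 0.5, -0.0]
finger_gap: 0.0
gripper_force: 0.0
```

Run:
```python
from ov import *
im=save("side","s3.png"); s=manip.sense();p=s["tcp_pos"];print(s["t"],p,s["tool_rot"],s["finger_gap"],s["force"])
for n in("side","top"):
  if n=="top": i2=save("top","t3.png")
  for m in manip.mark_of(n,"bearing_mid")[:4]: print(n,m["p"],m["position"],at_z(n,m["position"],.042))
a=cv2.resize(im[100:250,150:350,::-1],(640,480));b=cv2.resize(i2[140:300,190:250,::-1],(160,427))
o=np.zeros((480,800,3),np.uint8);o[:,:640]=a;o[:427,640:]=b;cv2.imwrite("pics/c3.png",o)
```

```text
11.35 [0.41710149 0.18029404 0.1061963 ] [7.49180914e-01 6.62365285e-01 3.64321409e-04 2.31672387e-04] 0.001009348613078088 [-0.22555904  0.18027127 -0.02230605]
side 0.79 [296.0, 336.0] [ 0.34436142 -0.31766514  0.042     ]
side 0.7 [263.5, 303.1] [ 0.34500287 -0.20922552  0.042     ]
side 0.59 [222.7, 206.0] [0.46396388 0.16018472 0.042     ]
top 0.98 [399.4, 306.0] [ 0.35294195 -0.28366087  0.042     ]
top 0.65 [351.7, 300.5] [ 0.36536278 -0.16467052  0.042     ]
top 0.47 [329.6, 205.4] [ 0.60733789 -0.11080345  0.042     ]
top 0.45 [215.8, 257.6] [0.46724451 0.17751089 0.042     ]
```

View pics/c3.png

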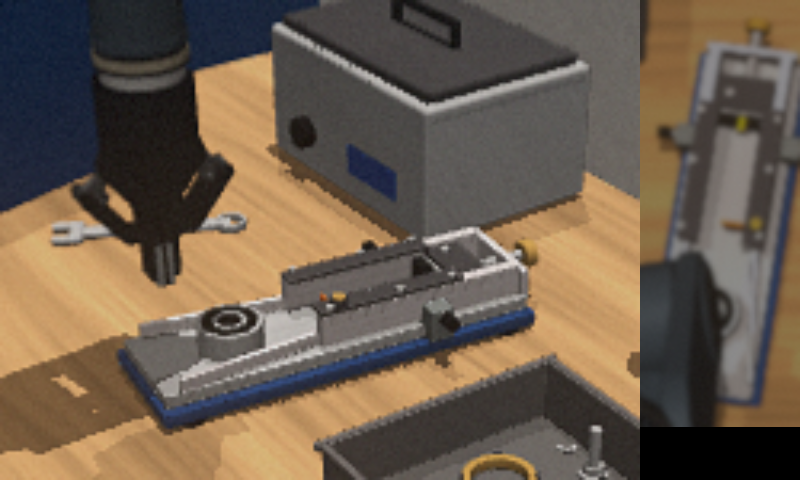

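The bearing sits flat and centred on the apron, and the gate (orange, crop (735,225)) is shut. Next I'll lower the closed fingers behind it and push along the lane.

Request:
step_arm:
  targets: "1 0 20 0; 1 0 45 0; 1 0 60 0; 1 0 67 0; 1 0 69 0; 1 0 69 0; 1 0 69 0"

```text
t: 12.2
tcp_pos: [0.4167, 0.1815, 0.0379]
tool_rot: [0.749, 0.663, 0.001, 0.0]
force: [-0.0, -0.7, 0.4]
finger_gap: -0.002
gripper_force: 0.0
```

Request:
step_arm:
  targets: "0 5 0 0; 0 10 0 0; 0 15 0 0; 0 20 0 0; 0 25 0 0; 0 30 0 0; 0 35 0 0; 0 40 0 0; 0 45 0 0; 0 50 0 0; 0 55 0 0; 0 60 0 0"

```text
t: 13.4
tcp_pos: [0.4763, 0.174, 0.0373]
tool_rot: [0.749, 0.663, 0.0, 0.0]
force: [-1.9, 0.8, 1.7]
finger_gap: 0.002
gripper_force: 1.3
```

Request:
step_arm:
  targets: "0.3 4 0 0; 0.3 8 0 0; 0.3 12 0 0; 0.3 16 0 0; 0.3 20 0 0; 0.3 24 0 0; 0.3 28 0 0; 0.3 32 0 0; 0.3 36 0 0; 0.3 40 0 0"

```text
t: 14.4
tcp_pos: [0.5084, 0.1703, 0.0371]
tool_rot: [0.749, 0.662, -0.005, -0.005]
force: [-14.4, 5.6, 12.9]
finger_gap: 0.0
gripper_force: 7.6
```

Run:
```python
from ov import *
i=save("top","t4.png");im=save("side","s4.png")
s=manip.sense();print(s["t"],s["tcp_pos"],s["force"])
for n in("side","top"):
  for m in manip.mark_of(n,"bearing_mid")[:4]: print(n,m["p"],m["position"],at_z(n,m["position"],.042))
a=cv2.resize(im[100:250,150:350,::-1],(640,480));b=cv2.resize(i[140:300,190:250,::-1],(160,427))
o=np.zeros((480,800,3),np.uint8);o[:,:640]=a;o[:427,640:]=b;cv2.imwrite("pics/c4.png",o)
```

```text
14.5 [0.51015617 0.17024607 0.03714632] [-10.317174     4.13122223   8.70547293]
side 0.73 [262.2, 298.8] [ 0.3498986  -0.19722977  0.042     ]
side 0.63 [297.3, 336.3] [ 0.34585414 -0.31966466  0.042     ]
side 0.5 [248.4, 196.5] [0.54495045 0.16246207 0.042     ]
top 0.83 [353.1, 301.4] [ 0.36318806 -0.16813314  0.042     ]
top 0.58 [400.7, 305.3] [ 0.35468755 -0.28697722  0.042     ]
```

View pics/c4.png

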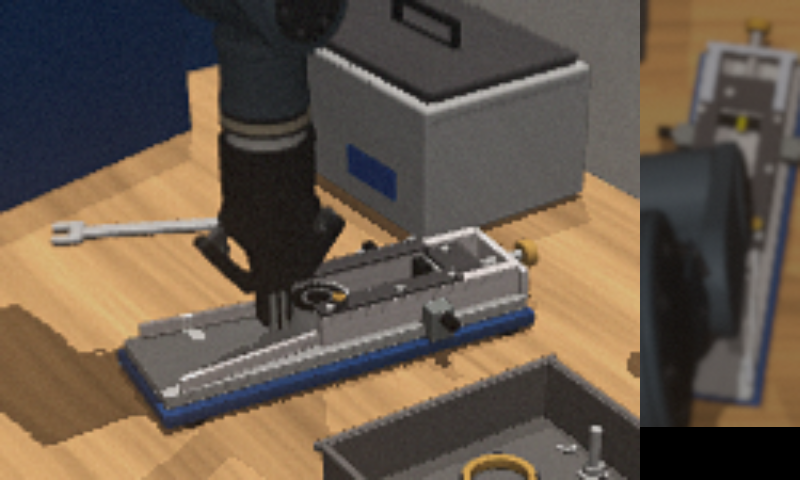

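The bearing is at the gate, entering the channel under the keepers, with a push of about 10 N. I'll continue slowly and ease the vertical load.

Request:
step_arm:
  targets: "0 0 -1 0; 0 0 -1 0; 0 2 -1 0; 0 4 -1 0"

```text
t: 15.0
tcp_pos: [0.5177, 0.1697, 0.0377]
tool_rot: [0.749, 0.662, -0.001, -0.002]
force: [-4.2, 3.2, -0.3]
finger_gap: -0.003
gripper_force: 2.4
```

Request:
step_arm:
  targets: "0 3 0 0; 0 6 0 0; 0 9 0 0; 0 12 0 0; 0 15 0 0"

```text
t: 15.5
tcp_pos: [0.5351, 0.167, 0.0383]
tool_rot: [0.749, 0.662, 0.0, 0.0]
force: [-1.6, 2.7, -0.4]
finger_gap: -0.002
gripper_force: 1.2
```

Request:
step_arm:
  targets: "0 3 0 0; 0 6 0 0; 0 9 0 0; 0 12 0 0; 0 15 0 0; 0 18 0 0; 0 21 0 0; 0 24 0 0"

```text
t: 16.3
tcp_pos: [0.5585, 0.164, 0.0383]
tool_rot: [0.749, 0.663, -0.0, 0.0]
force: [-3.6, -0.2, 0.1]
finger_gap: 0.001
gripper_force: 1.5
```

Request:
step_arm:
  targets: "0 2 0 0; 0 4 0 0; 0 6 0 0; 0 6 0 0"

```text
t: 16.7
tcp_pos: [0.5649, 0.1634, 0.0384]
tool_rot: [0.749, 0.663, 0.001, 0.0]
force: [-2.0, -0.3, -1.3]
finger_gap: 0.002
gripper_force: 0.8
```

Request:
step_arm:
  targets: "0 1 0 0; 0 2 0 0; 0 3 0 0; 0 4 0 0"

```text
t: 17.1
tcp_pos: [0.5683, 0.1632, 0.0384]
tool_rot: [0.749, 0.662, 0.0, -0.0]
force: [-1.8, 0.2, -0.8]
finger_gap: 0.001
gripper_force: 1.2
```

Request:
step_arm:
  targets: "0 1 0 0; 0 2 0 0; 0 3 0 0; 0 4 0 0"

```text
t: 17.5
tcp_pos: [0.5719, 0.1626, 0.0382]
tool_rot: [0.749, 0.663, -0.0, -0.0]
force: [-3.2, 1.5, -0.4]
finger_gap: -0.001
gripper_force: 1.2
```

Run:
```python
from ov import *
i=save("top","t5.png");im=save("side","s5.png")
s=manip.sense();print(s["t"],s["tcp_pos"],s["force"])
a=cv2.resize(im[130:230,200:325,::-1],(600,480));b=cv2.resize(i[140:300,190:250,::-1],(180,480))
o=np.zeros((480,800,3),np.uint8);o[:,:600]=a;o[:,620:]=b;cv2.imwrite("pics/c5.png",o)
```

```text
17.6 [0.57216863 0.16253684 0.03825554] [-2.75371366  0.151815   -1.28941728]
```

View pics/c5.png

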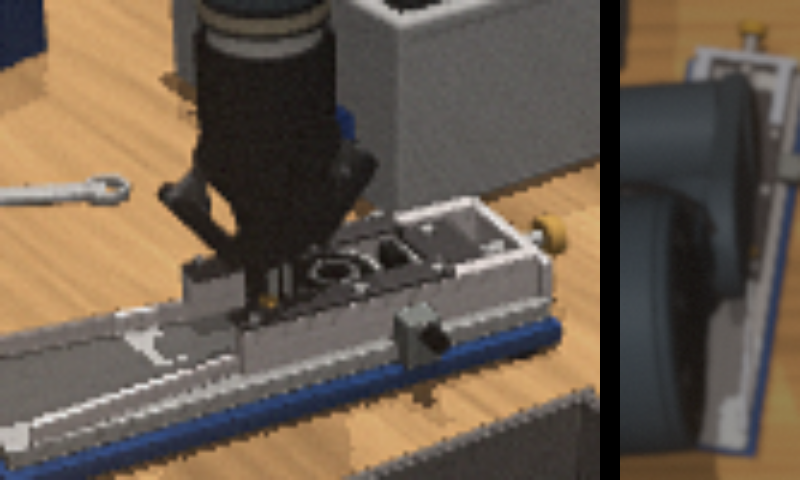

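The bearing is in the channel, bore at crop (335,268), with a visible gap to the dark stop near (390,250). I'll carry on in small steps.

Request:
step_arm:
  targets: "0 1 0 0; 0 2 0 0; 0 3 0 0; 0 4 0 0"

```text
t: 18.0
tcp_pos: [0.5762, 0.162, 0.0383]
tool_rot: [0.749, 0.663, 0.0, 0.0]
force: [-2.9, 0.3, -0.9]
finger_gap: -0.0
gripper_force: 1.2
```

Request:
step_arm:
  targets: "0 1 0 0; 0 2 0 0; 0 3 0 0; 0 4 0 0"

```text
t: 18.4
tcp_pos: [0.5803, 0.1616, 0.0384]
tool_rot: [0.749, 0.663, 0.0, 0.0]
force: [-1.6, 0.9, 0.0]
finger_gap: 0.003
gripper_force: 1.2
```

Request:
step_arm:
  targets: "0 1 0 0; 0 2 0 0; 0 3 0 0; 0 4 0 0"

```text
t: 18.8
tcp_pos: [0.5838, 0.161, 0.0383]
tool_rot: [0.749, 0.663, -0.0, -0.0]
force: [-3.2, 1.5, 0.3]
finger_gap: -0.003
gripper_force: 1.5
```

Request:
step_arm:
  targets: "0 1 0 0; 0 2 0 0; 0 3 0 0"

```text
t: 19.1
tcp_pos: [0.5854, 0.1607, 0.0381]
tool_rot: [0.749, 0.663, -0.001, -0.001]
force: [-6.1, 2.3, 1.4]
finger_gap: -0.005
gripper_force: 3.4
```

Request:
step_arm:
  targets: "0 0.5 0 0; 0 1 0 0; 0 1 0 0; 0 1 0 0"

```text
t: 19.5
tcp_pos: [0.5854, 0.1607, 0.0381]
tool_rot: [0.749, 0.663, -0.002, -0.002]
force: [-5.8, 2.0, 2.4]
finger_gap: 0.005
gripper_force: 3.7
```

Request:
step_arm:
  targets: "0 0.5 -0.5 0; 0 1 -0.5 0; 0 1.5 -0.5 0; 0 2 -0.5 0; 0 2 -0.5 0"

```text
t: 20.0
tcp_pos: [0.586, 0.1604, 0.0382]
tool_rot: [0.749, 0.663, -0.003, -0.003]
force: [-7.8, 1.9, 1.5]
finger_gap: -0.002
gripper_force: 4.5
```

Each small step now moves the tool very little and raises the force at buffer-like stiffness, so this is the stop. I'll ease the load off before lifting straight up.

Request:
step_arm:
  targets: "0 -1 0 0; 0 -2 0 0; 0 -3 0 0; 0 -3 0 0"

```text
t: 20.4
tcp_pos: [0.5859, 0.1607, 0.0384]
tool_rot: [0.749, 0.663, -0.001, -0.001]
force: [-5.3, 2.7, -0.8]
finger_gap: -0.003
gripper_force: 3.2
```

Request:
step_arm:
  targets: "0 -1 0 0; 0 -2 0 0; 0 -2.5 0 0; 0 -2.5 0 0"

```text
t: 20.8
tcp_pos: [0.5854, 0.161, 0.039]
tool_rot: [0.749, 0.662, 0.001, 0.001]
force: [-1.4, 2.7, -1.5]
finger_gap: 0.002
gripper_force: 2.4
```

Request:
step_arm:
  targets: "0 -0.5 -3 0; 0 -0.5 -8 0; 0 -0.5 -16 0; 0 -0.5 -28 0; 0 -0.5 -45 0; 0 -0.5 -70 0; 0 -0.5 -100 0; 0 -0.5 -120 0; 0 -0.5 -130 0; 0 -0.5 -130 0"

```text
t: 21.8
tcp_pos: [0.5854, 0.1608, 0.1713]
tool_rot: [0.749, 0.662, 0.002, 0.002]
force: [-0.4, 0.6, -0.3]
finger_gap: -0.002
gripper_force: 0.0
```

Request:
step_arm:
  targets: "-20 -20 0 0; -50 -50 0 0; -85 -85 0 0; -115 -115 0 0; -145 -130 0 0; -175 -135 0 0; -205 -140 0 0; -230 -140 0 0; -230 -140 0 0"

```text
t: 22.7
tcp_pos: [0.4166, -0.0525, 0.1683]
tool_rot: [0.75, 0.661, -0.0, -0.0]
force: [0.3, -1.3, 0.0]
finger_gap: 0.002
gripper_force: 0.0
```

Run:
```python
from ov import *
i=save("top","t6.png");im=save("side","s6.png")
s=manip.sense();print(s["t"],s["tcp_pos"],s["force"])
for n in("side","top"):
  for m in manip.mark_of(n,"bearing_mid")[:4]: print(n,m["p"],m["position"],at_z(n,m["position"],.042))
print(proj("side",L2W((.553,.1655,-.116),[(.075,0,.054)])))
a=cv2.resize(im[140:240,190:315,::-1],(500,400),interpolation=cv2.INTER_CUBIC);b=cv2.resize(i[145:265,190:262,::-1],(300,500),interpolation=cv2.INTER_CUBIC)
o=np.zeros((500,800,3),np.uint8);o[:400,:500]=a;o[:,500:]=b;cv2.imwrite("pics/c6.png",o)
```

```text
22.8 [ 0.41637702 -0.05024506  0.16826228] [ 0.46965563  0.38574291 -0.04280051]
side 0.93 [264.9, 300.6] [ 0.35134386 -0.20480276  0.042     ]
side 0.74 [296.9, 334.6] [ 0.34781292 -0.31584793  0.042     ]
side 0.63 [274.1, 187.8] [0.62869667 0.16121099 0.042     ]
top 0.89 [226.0, 198.0] [0.62306412 0.15793736 0.042     ]
top 0.89 [352.9, 300.4] [ 0.36564202 -0.16766347  0.042     ]
top 0.82 [402.0, 303.8] [ 0.35840421 -0.29035608  0.042     ]
[[274.61277798 184.77552421]]
```

View pics/c6.png

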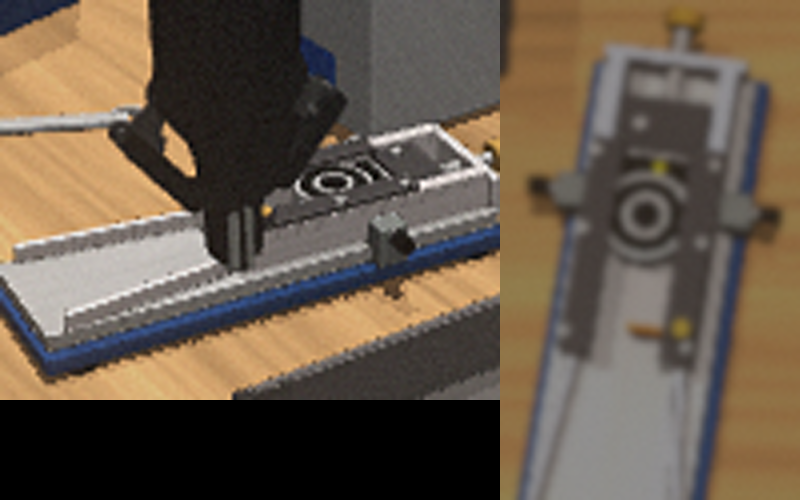

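The gate leaf has sprung shut at (655,330) and the bearing sits at the stop, centre (645,215). I've used all ten views, so I'll check numerically for a remaining gap by reading the intensity and yellow profile along the centre line, before and after.

Run:
```python
from ov import *
L=(.553,.1655,-.116)
ims={n:cv2.imread("pics/"+n+".png") for n in("top0","t6","side0","s6")}
xs=np.arange(.04,.125,.003)
for n,c,z in(("top0","top",.05),("t6","top",.05),("s6","side",.05)):
    print(n)
    for y in(0,):
        p=proj(c,L2W(L,[(x,y,z) for x in xs])).astype(np.float32)
        v=cv2.remap(ims[n],p[:,0].reshape(1,-1).copy(),p[:,1].reshape(1,-1).copy(),cv2.INTER_LINEAR)[0]
        print([(int(x*1000),*map(int,q[::-1])) for x,q in zip(xs,v)])
for n,c in(("top0","top"),("t6","top")):
    im=ims[n].astype(int); b,g,r=im[...,0],im[...,1],im[...,2]
    w=np.clip(np.minimum(r,g)-b-40,0,None).astype(float); w[:175]=0;w[195:]=0;w[:,:218]=0;w[:,240:]=0
    yy,xx=np.nonzero(w>0); print(n,len(yy),w.sum(),(w[yy,xx]@xx)/w.sum(),(w[yy,xx]@yy)/w.sum(),yy.min(),yy.max())
    q=[(w[yy,xx]@xx)/w.sum(),(w[yy,xx]@yy)/w.sum()];P=at_z(c,q,.042)[:2]-L[:2];print("lane",P[0]*np.cos(L[2])+P[1]*np.sin(L[2]),-P[0]*np.sin(L[2])+P[1]*np.cos(L[2]))
```

```text
top0
[(40, 132, 125, 120), (43, 131, 124, 119), (46, 131, 124, 119), (49, 131, 125, 120), (52, 131, 125, 121), (55, 131, 124, 120), (58, 131, 125, 121), (61, 131, 124, 120), (64, 131, 126, 121), (67, 131, 126, 121), (70, 132, 126, 122), (73, 133, 127, 122), (76, 131, 125, 121), (79, 131, 126, 121), (82, 132, 127, 122), (85, 129, 124, 120), (88, 119, 113, 108), (91, 102, 95, 83), (94, 100, 91, 52), (97, 110, 99, 32), (100, 113, 104, 23), (103, 114, 106, 23), (106, 108, 100, 29), (109, 97, 89, 58), (112, 93, 85, 76), (115, 76, 69, 65), (118, 63, 57, 53), (121, 62, 55, 51), (124, 62, 55, 52)]
t6
[(40, 96, 90, 86), (43, 83, 78, 75), (46, 99, 96, 93), (49, 98, 95, 92), (52, 71, 68, 64), (55, 54, 50, 45), (58, 82, 77, 72), (61, 108, 101, 97), (64, 100, 94, 90), (67, 73, 68, 63), (70, 54, 48, 43), (73, 47, 41, 36), (76, 52, 46, 41), (79, 71, 66, 62), (82, 103, 96, 92), (85, 110, 104, 100), (88, 84, 79, 74), (91, 61, 56, 51), (94, 77, 71, 65), (97, 107, 100, 88), (100, 121, 114, 80), (103, 124, 115, 50), (106, 118, 110, 37), (109, 105, 97, 63), (112, 102, 95, 84), (115, 84, 77, 73), (118, 69, 62, 58), (121, 68, 60, 57), (124, 68, 61, 57)]
s6
[(40, 77, 73, 69), (43, 90, 87, 83), (46, 138, 134, 131), (49, 122, 118, 115), (52, 42, 39, 35), (55, 36, 33, 29), (58, 67, 65, 61), (61, 130, 126, 122), (64, 144, 140, 139), (67, 112, 108, 103), (70, 60, 56, 53), (73, 37, 32, 30), (76, 23, 22, 18), (79, 81, 78, 73), (82, 182, 180, 174), (85, 115, 111, 109), (88, 51, 47, 43), (91, 34, 31, 27), (94, 70, 66, 63), (97, 162, 158, 154), (100, 96, 94, 90), (103, 19, 18, 13), (106, 54, 51, 46), (109, 131, 128, 124), (112, 150, 144, 142), (115, 56, 51, 49), (118, 64, 58, 56), (121, 76, 72, 71), (124, 76, 72, 67)]
top0 17 411.0 227.63260340632604 185.77615571776155 184 188
lane 0.10358941842721277 0.001547445691728995
t6 7 150.0 227.86 184.52666666666667 184 186
lane 0.10701800096408783 0.0014889069239716127
```

Run:
```python
from ov import *
L=(.553,.1655,-.116)
xs=np.arange(.076,.127,.002)
print("x",[int(x*1000) for x in xs])
for n,c in(("top0","top"),("t6","top"),("s3","side"),("s6","side")):
    im=cv2.imread("pics/"+n+".png")
    for y in(-.014,-.008,0,.008,.014):
        p=proj(c,L2W(L,[(x,y,.052) for x in xs])).astype(np.float32)
        v=cv2.remap(im,p[:,0].reshape(1,-1).copy(),p[:,1].reshape(1,-1).copy(),cv2.INTER_LINEAR)[0].astype(int)
        print(n,y,"R",v[:,2].tolist(),"Y",(np.minimum(v[:,2],v[:,1])-v[:,0]).tolist() if y==0 or c=="side" else "")
for c in("top","side"):
    for q in("plunger","stop_buffer"):
        for m in manip.mark_of(c,q)[:2]: 
            P=at_z(c,m["position"],.042)[:2]-L[:2];print(c,q,m["p"],m["position"],P[0]*np.cos(L[2])+P[1]*np.sin(L[2]),-P[0]*np.sin(L[2])+P[1]*np.cos(L[2]))
```

```text
x [76, 78, 80, 82, 84, 86, 88, 90, 92, 94, 96, 98, 100, 102, 104, 106, 108, 110, 112, 114, 116, 118, 120, 122, 124, 126]
top0 -0.014 R [126, 126, 127, 128, 129, 127, 124, 117, 102, 82, 60, 46, 38, 36, 40, 49, 60, 73, 75, 71, 64, 62, 62, 62, 63, 63] Y 
top0 -0.008 R [131, 131, 131, 131, 130, 127, 121, 107, 93, 77, 61, 52, 48, 47, 48, 51, 60, 72, 78, 73, 67, 63, 62, 63, 63, 63] Y 
top0 0 R [131, 131, 131, 131, 130, 125, 116, 104, 97, 103, 109, 113, 113, 113, 111, 106, 99, 95, 89, 78, 67, 62, 62, 62, 63, 63] Y [4, 4, 4, 4, 5, 5, 5, 10, 22, 44, 64, 76, 82, 83, 77, 66, 37, 19, 8, 5, 4, 4, 4, 1, 3, 4]
top0 0.008 R [120, 120, 121, 121, 121, 122, 120, 115, 103, 86, 69, 56, 47, 44, 44, 50, 62, 75, 77, 72, 63, 60, 61, 61, 60, 62] Y 
top0 0.014 R [113, 113, 113, 112, 113, 113, 113, 111, 103, 88, 68, 49, 40, 38, 39, 45, 58, 73, 83, 76, 68, 62, 62, 62, 66, 73] Y 
t6 -0.014 R [55, 55, 53, 57, 67, 83, 97, 105, 105, 94, 74, 58, 47, 41, 47, 55, 67, 80, 81, 77, 70, 68, 67, 68, 68, 69] Y 
t6 -0.008 R [108, 106, 102, 90, 76, 64, 57, 69, 87, 100, 102, 87, 70, 57, 52, 55, 66, 79, 88, 83, 75, 69, 68, 68, 6
[... 2021 characters left out ...]
4, 4, 2, 2, 4, 5, 5, 4, 4, 4, 5, 3, 2, 1, 1, 1, 1, 3, 6, 4]
s6 0.008 R [49, 60, 87, 106, 95, 71, 37, 32, 64, 99, 104, 86, 44, 30, 43, 73, 108, 114, 53, 45, 65, 75, 76, 76, 78, 78] Y [1, 1, 2, 3, 3, 4, 6, 4, 4, 4, 2, 2, 2, 4, 5, 3, 1, 2, 2, 1, 1, 2, 2, 4, 3, 3]
s6 0.014 R [137, 156, 135, 114, 86, 53, 47, 61, 75, 90, 93, 64, 44, 33, 37, 54, 88, 96, 63, 49, 67, 77, 77, 71, 70, 72] Y [3, 2, 2, 3, 5, 3, 3, 3, 4, 4, 1, 1, 3, 1, 4, 6, 3, 2, 2, 1, 0, 1, 0, 0, 0, -2]Traceback (most recent call last):
  File "<stdin>", line 13, in <module>
ValueError: it knows: apron, bearing, bearing_mid, bin, bolt_long, bolt_short, channel, gate_pin, grease_tin, hub, lane, ring_nut, rubber_bush, spray_bottle, wrench
```

The measurements agree:
- **Position:** the stop's face is at lane x of about 101 mm and the bearing's front edge is at about 100.5 mm.
- **Plunger:** the yellow no longer shows in front of the face.
- **Force:** it rose at buffer-like stiffness, to no more than 8 N.
- **Gate and arm:** the gate is shut and the arm is clear.

I'll hand it in.

```bash
python3 -c "
from station import manip
print(manip.sign_off())"
```

```text
the job is handed in; nothing more can be done
None
```

The job is handed in. The bearing is through the gate and against the end stop (felt at about 8 N), the plunger looks pushed in, the gate has sprung shut behind it, and the arm is clear. I moved nothing else.

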